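# Find the rocking end cap and press it home

### The job

One of the four orange end caps on the black posts has not been pushed home: press the caps lightly near an edge with your fingertips, one after another, to find the one that rocks, then press that cap down in the middle until it is fully home and sits level, and move clear. Do not lift the caps or lean hard on the firm ones, and leave everything else on the bench where it is.

Things in the scene. Friction and masses are not known exactly. Their poses are not given: they have to be found in the camera images.
- cap_a_top (a point): middle of the top face of one of four identical square orange plastic end caps. Cap: 92 x 92 mm, flat level top 6 mm thick, a 20 mm deep skirt below that hides how far it is pushed on; on an upright black 80 x 80 mm slotted post fixed to the table. The cap's sides lie along this frame's x and y, z is up. Any of the four may be the loose one
- cap_b_top (a point): middle of the top face of another such cap, same looks and frame. True of all four: tops start 96 mm above the table, all alike, so neither height nor looks tell the loose cap from the seated ones; which of the four is loose changes from start to start
- cap_c_top (a point): middle of the top face of another such cap, same looks and frame. True of all four: a seated cap stays level and yields under 1.5 mm to 20 N. The loose one starts level but rocks about its middle in every direction: 1 to 3 N at 30 to 40 mm from the middle tips that edge down about 4 mm (0.12 rad) until it meets the post; let go, it springs back level
- cap_d_top (a point): middle of the top face of another such cap, same looks and frame. True of all four: the loose one, pressed in its middle, goes down 5 mm against about 10 N, then meets the post; it is then home, stays there and rocks no more. Light pressing at its edge does not send it home
- screwdriver: red-handled screwdriver, 200 mm long, 26 mm thick, lying near the robot; origin at the centre of its underside; a bystander, not to be moved
- motor: black and silver stepper motor standing on end, 57 x 57 mm, 84 mm high with its shaft; origin at the centre of its underside; a bystander, not to be moved
- bracket: aluminium angle bracket, 60 x 40 mm, 60 mm high; origin at the centre of its underside; a bystander, not to be moved
- ruler: closed green folding rule, 235 x 34 x 14 mm, lying flat beyond the posts; origin at the centre of its underside; a bystander, not to be moved
- jar: glass jar with a steel lid, 60 mm wide, 85 mm high, beyond the posts; origin at the centre of its underside; a bystander, not to be moved
- offcut: short bar of black slotted profile, 40 x 40 x 160 mm, lying near the robot's right; origin at the centre of its underside; a bystander, not to be moved
- tin: blue and silver tin, 68 mm wide, 100 mm high, near the robot's left; origin at the centre of its underside; a bystander, not to be moved
There are look-alikes about, which are no part of the job. What is shaped like the part that bears cap_b_top but red is not meant. What is shaped like the part that bears cap_d_top but pink is not meant.

How it is judged:
By the outcome, as a careful person would: the job done as asked, in the order asked, and still so for the second after the job is handed in, with the robot touching nothing.
It also fails if it takes over 42 s, if anything falls off the work surface, if the arm or the gripper's body presses on something with over 40 N, if the wrist force passes 120 N, or if a joint passes its speed limit or range.

### The arm

A 7-joint arm with a two-finger parallel gripper is mounted at the origin on the work surface. World frame = base frame: x ahead of the robot, y to its left, z up, the work surface at z = 0. Lengths are in m, angles in rad, forces in N, time in s.
With the tool pointing down it reaches from about 0.35 to 0.9 m from the base axis. Payload 8.1 kg.
Tool frame: the origin (TCP) lies where the fingers leave the gripper's body, on its centre line; the fingertips stand 66 mm ahead of it and the grasp point (between the pads) lies 47 mm ahead of it (arm.tip_reach is the distance from the TCP to the fingertips, in m); z points along the fingers, y is the direction in which the jaws open and shut (so a half turn about z gives the same grasp; the last joint's range is limited). The gripper opens to 92 mm and grips with 3 to 60 N. Pads are 19 mm wide; open, the fingers measure 130 mm over their backs; the gripper's body (75 mm by 190 mm) begins 47 mm behind the grasp point.
Start: joints at [1.206, 0.434, 0.025, 1.573, -0.012, 1.134, -0.075], TCP at [0.162, -0.604, 0.292] pointing down, gripper open.
Joint ranges: [-2.62, 2.62], [-0.44, 2.09], [-1.27, 1.32], [0.08, 2.57], [-1.32, 4.46], [0.12, 2], [-2.74, 2.74]. Speed limits (rad/s): [2.22, 2.22, 3.01, 3.01, 3.14, 3.14, 3.14].

### API

Orientations are given as a rotation vector (axis times angle).
In Python, from cell import arm gives the robot as it stands.
- The arm moves only by the tool carry_out, never from a script. Its argument "plan" is a list of rows, each a list of 5 numbers: the shift along the world's x, y, z in cm, then the turn about the world's z in rad, then the finger opening in cm, from 0 to 9.18. In form: [[tx, ty, tz, spin, fingers], ...]. A call has 1 to 20 rows; each row is the pose to reach, as a shift and turn from the pose measured when the call began; what a row does not reach only later rows make up. A row lasts 1/10 s, in which the tool goes at most 50 mm and 8.59 degrees, less where a joint would pass 70% of its speed; a pose out of reach is approached as far as the arm can. A call with a gripper value outside its range is refused whole. The fingers move at their own pace and stop on an object; "squeeze" is the grip in N (left out, the last holds). Time passes only in rows, so rows that repeat a pose let the fingers close. It gives the time, the measured TCP pose, the force and the opening at its end, in the units of the state.
- arm.observe(): the state, without advancing time (a new reading comes with each control period).
- arm.get_image(name): name is "side" or "top" or "wrist"; returns (picture, depth): 384x512x3 uint8, red, green, blue; 384x512 float32, m along the optical axis (not along the pixel's ray), 0 where there is no reading.
- arm.get_calibration(name): a dict with "intrinsics" (3x3 intrinsics, pixels), "rvec" (rotation vector, rad) and "tvec" (3), from world to camera coordinates, as OpenCV has them; the wrist camera has in their place "tool_from_camera" (4x4, takes a point from camera to tool coordinates, whose origin is the TCP and whose axes are the flange's). Camera axes: x right, y down, z forward; pixel columns grow to the right and rows downward; lengths in m; the calibration is good to about 2 mm. A picture is of the moment at which its call begins: read the wrist's pose just before it. get_calibration takes no time and is no camera call.
- arm.sign_off(): hands the job in, once; it reports no verdict.
The state is a dict: "clock": time; "joints": joint angles; "dq": joint speeds; "joint_efforts": joint torques, N m; "position": TCP position; "ee_rot": TCP orientation; "force": force on the tool from outside, world axes, zero at the start; "ft_torque": the same for the moment, N m; "width": opening from 0.0 (shut) to 1.0 (fully open).
Only numpy, scipy, OpenCV 4.12 (cv2) and the standard library are available. Lean on these libraries where they do the work, as an engineer would, in place of code of your own. Each camera call takes 0.05 s, during which the arm holds its last target. There are 200 camera calls.

## Working session

There is one attempt and no reset: what is moved stays moved. The work goes in short steps, Python scripts to look and compute and a tool call to move; the robot and the scene stay as the last step left them, time stands still between calls to the robot, and variables do not carry over. Pictures are saved under pics/ and viewed, about 8 in all and at most 12, crops included, and the job is handed in when it is done.

Besides the shell and the picture viewer there is one more tool, called by a JSON object that holds its "fn" and its "kwargs". carry_out: Moves the arm, as the interface text tells. Its arguments: {"type":"object","properties":{"plan":{"type":"array"},"squeeze":{"type":"number"}},"required":["plan"]}

```bash
mkdir -p pics; cat > h.py <<'E'
from cell import arm
import numpy as np, cv2
def shot(n,f):
    s=arm.observe(); p,d=arm.get_image(n); cv2.imwrite('pics/'+f,cv2.cvtColor(p,cv2.COLOR_RGB2BGR)); return s,p,d
def world(n,s,px,depth):
    c=arm.get_calibration(n);K=np.array(c['intrinsics']);px=np.atleast_2d(px).astype(float);depth=np.atleast_1d(depth)
    P=np.c_[(px[:,0]-K[0,2])/K[0,0]*depth,(px[:,1]-K[1,2])/K[1,1]*depth,depth]
    if n=='wrist':
        T=np.array(c['tool_from_camera']);P=P@T[:3,:3].T+T[:3,3]
        R=cv2.Rodrigues(np.array(s['ee_rot']))[0];return P@R.T+np.array(s['position'])
    R=cv2.Rodrigues(np.array(c['rvec']))[0];return (P-np.array(c['tvec']).ravel())@R
E
python3 - <<'E'
from h import *
s,p,d=shot('top','top1.png');shot('side','side1.png')
print(s)
hsv=cv2.cvtColor(p,cv2.COLOR_RGB2HSV)
m=((hsv[...,1]>110)&(hsv[...,2]>80)&((hsv[...,0]<25)|(hsv[...,0]>160))).astype(np.uint8)
n,l,st,ce=cv2.connectedComponentsWithStats(m)
for i in range(1,n):
    if st[i,4]>60:
        k=(l==i)&(d>0); yx=np.argwhere(k)
        w=world('top',s,yx[:,::-1],d[k]); z=np.median(w[:,2])
        print(ce[i].round(),st[i],np.median(p[k],0),'hue',np.median(hsv[k][:,0]),w.mean(0).round(3),'z',z.round(3),np.percentile(w,2,axis=0).round(3),np.percentile(w,98,axis=0).round(3))
E
```

```text
{'clock': 0.0, 'joints': array([ 1.20638314,  0.43521925,  0.02500074,  1.57408964, -0.01163216,
        1.13399991, -0.07509402]), 'dq': array([-0.0002229 , -0.00109126, -0.00102677,  0.00275876,  0.00085796,
        0.00029138, -0.00114311]), 'joint_efforts': array([-1.68240655e-03, -6.67851162e+01,  9.83690433e-01, -3.14450133e+01,
       -6.08453597e-02,  4.29234607e-02,  1.54226159e-04]), 'position': array([ 0.16161245, -0.60332276,  0.29145041]), 'ee_rot': array([-3.11321124e+00, -4.09721477e-01,  5.15635463e-04]), 'force': array([ 0.52763298,  0.33993602, -0.25636732]), 'ft_torque': array([ 0.06938296, -0.01000538,  0.01698626]), 'width': 1.0016623677408683}
[244. 225.] [     0     57    507    327 112392] [136. 104.  74.] hue 15.0 [0.439 0.031 0.007] z 0.001 [ 0.001 -0.693 -0.004] [0.916 0.707 0.098]
[113. 129.] [109 125   9   9  62] [147.  74.  44.] hue 9.0 [0.694 0.405 0.097] z 0.097 [0.683 0.394 0.094] [0.706 0.416 0.101]
[ 10. 189.] [  5 146  12  83 469] [134. 104.  74.] hue 15.0 [0.53  0.739 0.001] z 0.001 [ 0.42   0.729 -0.004] [0.645 0.749 0.006]
[478. 380.] [447 372  52  12 211] [117.  90.  64.] hue 15.0 [-0.002 -0.656  0.001] z 0.001 [-0.012 -0.705 -0.004] [ 0.018 -0.578  0.005]
```

View pics/top1.png

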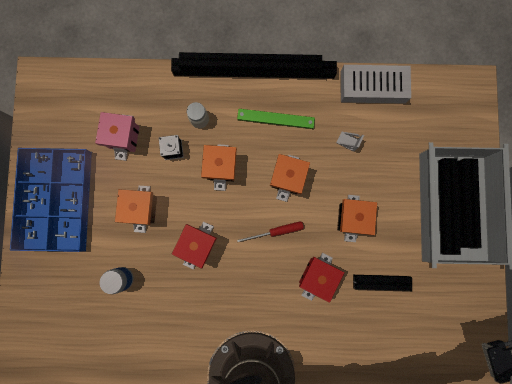

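View pics/side1.png

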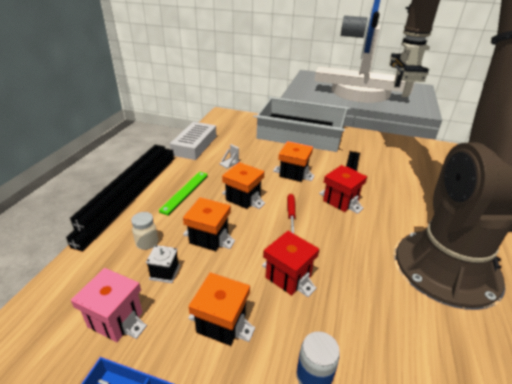

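The top view shows four orange caps at (135,207), (219,162), (290,174) and (359,217). The red ones at (194,246) and (322,280) and the pink one at (117,131) are look-alikes. The side view shows the same arrangement.

```bash
python3 - <<'E'
from h import *
s,p,d=shot('top','top2.png')
yy,xx=np.mgrid[:384,:512]
w=world('top',s,np.c_[xx.ravel(),yy.ravel()],d.ravel()).reshape(384,512,3)
hsv=cv2.cvtColor(p,cv2.COLOR_RGB2HSV)
m=((abs(w[...,2]-.096)<.012)&(hsv[...,1]>110)&(d>0)).astype(np.uint8)
n,l,st,ce=cv2.connectedComponentsWithStats(m)
for i in range(1,n):
    if st[i,4]>300:
        k=l==i; q=w[k]
        r=cv2.minAreaRect((q[:,:2]*1000).astype(np.float32))
        print(ce[i].round(),'rgb',np.median(p[k],0),'hue',np.median(hsv[k][:,0]),'mean',q.mean(0).round(4),'rect',np.round(r[0],1),np.round(r[1],1),round(r[2],1))
c=np.vstack([p[120:245,90:250],]);c=np.hstack([p[120:245,95:255],p[120:245,240:400]])
cv2.imwrite('pics/crop.png',cv2.cvtColor(cv2.resize(c,None,fx=2.4,fy=2.4),cv2.COLOR_RGB2BGR))
print(np.array(arm.get_calibration('wrist')['tool_from_camera']).round(3))
E
```

```text
[218. 162.] rgb [175.  96.  53.] hue 11.0 mean [0.6061 0.1054 0.0965] rect [606.8 105.6] [92.  92.5] 87.4
[290. 174.] rgb [168.  89.  48.] hue 10.0 mean [ 0.5773 -0.0955  0.0965] rect [578.5 -95.6] [92.  92.7] 74.8
[133. 207.] rgb [178. 102.  60.] hue 11.0 mean [0.4759 0.3379 0.0966] rect [476.4 339.6] [93.2 91.7] 86.7
[359. 217.] rgb [163.  84.  44.] hue 10.0 mean [ 0.4603 -0.2883  0.0964] rect [ 460.8 -289.6] [93.5 92.3] 85.1
[193. 246.] rgb [144.  45.  42.] hue 1.0 mean [0.3714 0.1669 0.0967] rect [371.8 167.5] [92.6 91.8] 66.3
[321. 279.] rgb [132.  33.  32.] hue 1.0 mean [ 0.2872 -0.1853  0.0966] rect [ 286.8 -186. ] [92.7 91.4] 64.2
[[ 0.001 -0.965 -0.261  0.07 ]
 [ 1.     0.001  0.    -0.   ]
 [-0.    -0.261  0.965 -0.092]
 [ 0.     0.     0.     1.   ]]
```

View pics/crop.png

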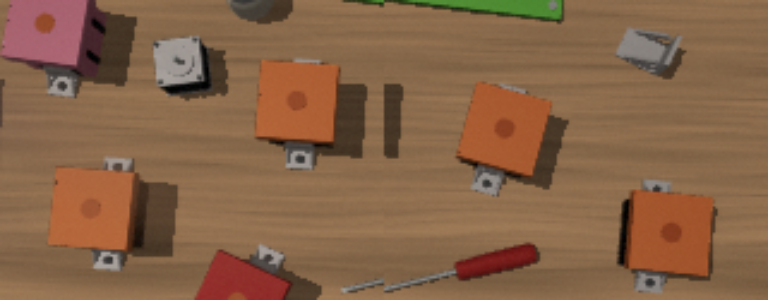

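Only these four are orange: A (0.476, 0.340), B (0.607, 0.106), C (0.579, -0.096) and D (0.461, -0.290). Each top is 92 mm square at z = 96.5 mm, which fits the description. I'll start by moving above D's near edge with the fingers shut.

{"fn": "carry_out", "kwargs": {"plan": [[5,6,-2,-0.1,0],[9,11,-3,-0.2,0],[13,16,-5,-0.3,0],[17,20.5,-6,-0.33,0],[21,25,-8,-0.33,0],[24,29,-9,-0.33,0],[26.4,31.7,-10,-0.33,0],[26.4,31.7,-11,-0.33,0],[26.4,31.7,-11,-0.33,0],[26.4,31.7,-11,-0.33,0]], "squeeze": 20}}

```text
clock: 1.15
position: [0.4278, -0.282, 0.1802]
ee_rot: [-3.136, 0.096, 0.002]
force: [0.2, -0.3, 1.6]
width: 0.175
```

```bash
python3 - <<'E'
from h import *
s,p,d=shot('wrist','w1.png')
print(s['clock'],s['position'],s['ee_rot'],s['force'],s['width'],abs(s['dq']).max())
yy,xx=np.mgrid[:384,:512]
w=world('wrist',s,np.c_[xx.ravel(),yy.ravel()],d.ravel()).reshape(384,512,3)
hsv=cv2.cvtColor(p,cv2.COLOR_RGB2HSV)
m=(abs(w[...,2]-.096)<.006)&(d>0)&(hsv[...,1]>100)
q=w[m];print(m.sum(),q.mean(0),np.median(q[:,2]),np.percentile(q,[1,99],axis=0))
E
```

```text
1.15 [ 0.42781521 -0.28195842  0.18016838] [-3.13606320e+00  9.59761913e-02  1.91018181e-03] [ 0.18829636 -0.34223114  1.61262606] 0.17468102379620057 0.06189156719725248
19741 [ 0.46913119 -0.29171776  0.09579095] 0.09580444690898399 [[ 0.42184734 -0.33731913  0.094198  ]
 [ 0.50763118 -0.24694065  0.09728291]]
```

View pics/w1.png

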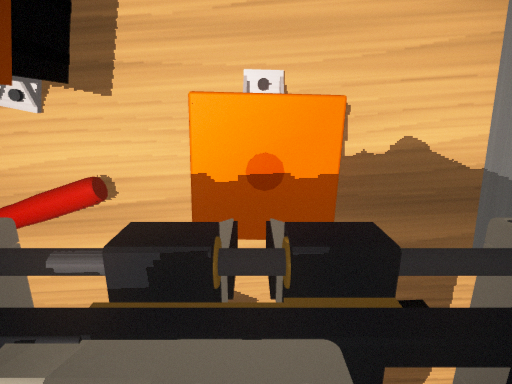

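The wrist view shows cap D at about (265,165), with the fingers still closing over its near edge. The position agrees with the top view. Next I'll lower to a light touch.

{"fn": "carry_out", "kwargs": {"plan": [[0,-0.5,-0.8,0,0],[0,-0.5,-1.4,0,0],[0,-0.5,-1.5,0,0],[0,-0.5,-1.6,0,0],[0,-0.5,-1.7,0,0],[0,-0.5,-1.7,0,0]]}}

```text
clock: 1.8
position: [0.4264, -0.2896, 0.1639]
ee_rot: [-3.138, 0.101, 0.002]
force: [0.2, -0.3, 0.0]
width: 0.003
```

{"fn": "carry_out", "kwargs": {"plan": [[0,0,-0.1,0,0],[0,0,-0.15,0,0],[0,0,-0.15,0,0]]}}

```text
clock: 2.1
position: [0.4264, -0.2896, 0.1624]
ee_rot: [-3.138, 0.101, 0.002]
force: [0.2, 0.5, -0.1]
width: 0.01
```

{"fn": "carry_out", "kwargs": {"plan": [[0,0,-0.1,0,0],[0,0,-0.1,0,0]]}}

```text
clock: 2.3
position: [0.4264, -0.2896, 0.1618]
ee_rot: [-3.138, 0.101, 0.001]
force: [-1.1, 1.3, 4.0]
width: 0.003
```

{"fn": "carry_out", "kwargs": {"plan": [[0,0,-0.1,0,0],[0,0,-0.1,0,0]]}}

```text
clock: 2.5
position: [0.4265, -0.2896, 0.1617]
ee_rot: [-3.138, 0.101, 0.001]
force: [-4.4, 2.4, 13.9]
width: 0.006
```

D is firm: 14 N with no give. Next is C.

{"fn": "carry_out", "kwargs": {"plan": [[0,0,1.5,0,0],[0,0,2.5,0,0],[2.3,4,2.5,-0.05,0],[4.6,8,2.5,-0.1,0],[7,12,2.5,-0.15,0],[9.5,16.5,2.5,-0.2,0],[11.8,20.3,2.5,-0.2,0],[11.8,20.3,1.5,-0.2,0],[11.8,20.3,0.8,-0.2,0],[11.8,20.3,0.5,-0.2,0],[11.8,20.3,0.2,-0.2,0],[11.8,20.3,0.2,-0.2,0]]}}

```text
clock: 3.7
position: [0.5439, -0.0879, 0.1634]
ee_rot: [-3.112, 0.417, 0.002]
force: [-0.8, -0.0, 0.6]
width: 0.002
```

{"fn": "carry_out", "kwargs": {"plan": [[0,0,-0.1,0,0],[0,0,-0.1,0,0]]}}

```text
clock: 3.9
position: [0.5437, -0.0887, 0.1626]
ee_rot: [-3.112, 0.419, 0.001]
force: [-0.0, -0.8, -0.3]
width: 0.004
```

{"fn": "carry_out", "kwargs": {"plan": [[0,0,-0.1,0,0],[0,0,-0.1,0,0]]}}

```text
clock: 4.1
position: [0.5437, -0.0889, 0.1616]
ee_rot: [-3.112, 0.419, 0.001]
force: [0.1, -0.1, 0.6]
width: 0.007
```

{"fn": "carry_out", "kwargs": {"plan": [[0,0,-0.1,0,0],[0,0,-0.1,0,0]]}}

```text
clock: 4.3
position: [0.5437, -0.0888, 0.1606]
ee_rot: [-3.112, 0.419, 0.001]
force: [0.0, 0.1, 1.0]
width: 0.003
```

{"fn": "carry_out", "kwargs": {"plan": [[0,0,-0.1,0,0],[0,0,-0.1,0,0]]}}

```text
clock: 4.5
position: [0.5437, -0.0888, 0.1595]
ee_rot: [-3.112, 0.419, 0.001]
force: [0.6, 0.5, 0.5]
width: 0.006
```

{"fn": "carry_out", "kwargs": {"plan": [[0,0,-0.1,0,0],[0,0,-0.1,0,0]]}}

```text
clock: 4.7
position: [0.5437, -0.0887, 0.1584]
ee_rot: [-3.112, 0.419, 0.001]
force: [-0.1, 0.1, 2.4]
width: 0.002
```

{"fn": "carry_out", "kwargs": {"plan": [[0,0,-0.1,0,0],[0,0,-0.1,0,0]]}}

```text
clock: 4.9
position: [0.5437, -0.0888, 0.158]
ee_rot: [-3.112, 0.419, 0.001]
force: [-3.3, 0.5, 8.2]
width: 0.007
```

```bash
cat > w.py <<'E'
from h import *
import sys
s,p,d=shot('wrist',sys.argv[1])
print(s['clock'],s['position'],s['force'])
yy,xx=np.mgrid[:384,:512]
w=world('wrist',s,np.c_[xx.ravel(),yy.ravel()],d.ravel()).reshape(384,512,3)
hsv=cv2.cvtColor(p,cv2.COLOR_RGB2HSV)
m=(abs(w[...,2]-.095)<.012)&(d>0)&(hsv[...,1]>150)&(hsv[...,0]<20)
n,l,st,_=cv2.connectedComponentsWithStats(m.astype(np.uint8));m=l==1+st[1:,4].argmax()
m=cv2.erode(m.astype(np.uint8),np.ones((9,9)))>0
q=w[m];A=np.c_[q[:,:2]-q[:,:2].mean(0),np.ones(len(q))]
print(m.sum(),'plane slopes x,y & z',np.linalg.lstsq(A,q[:,2],rcond=None)[0].round(4),q.mean(0).round(4),np.percentile(q,[1,99],axis=0).round(4))
E
python3 w.py w2.png
```

```text
4.9 [ 0.54372633 -0.08878058  0.1579603 ] [-3.27537151  0.46091303  8.20836424]
15084 plane slopes x,y & z [ 0.1199 -0.0317  0.0973] [ 0.5904 -0.1014  0.0973] [[ 0.5499 -0.1464  0.0924]
 [ 0.6278 -0.0559  0.1018]]
```

View pics/w2.png

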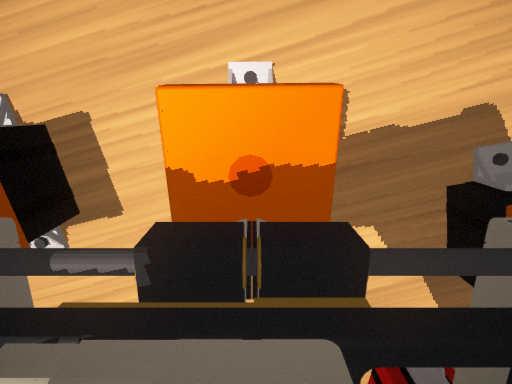

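The wrist view shows cap C at about (250,150), tipped under the fingers. The fitted plane tilts 0.124 rad, and the edge sank about 4 mm at 1–2 N before stopping, so C is the loose one. I'll release it and measure its centre.

{"fn": "carry_out", "kwargs": {"plan": [[0,0,0.5,0,0],[0,0,1.2,0,0],[-1,0.3,2.2,0,0],[-1.5,0.4,2.5,0,0],[-1.5,0.4,2.5,0,0],[-1.5,0.4,2.5,0,0]]}}

```text
clock: 5.55
position: [0.5285, -0.0847, 0.1831]
ee_rot: [-3.112, 0.419, 0.0]
force: [0.5, -0.9, -0.2]
width: 0.005
```

```bash
cat > c.py <<'E'
from h import *
import sys
s,p,d=shot('wrist',sys.argv[1])
yy,xx=np.mgrid[:384,:512]
w=world('wrist',s,np.c_[xx.ravel(),yy.ravel()],d.ravel()).reshape(384,512,3)
hsv=cv2.cvtColor(p,cv2.COLOR_RGB2HSV)
m=(abs(w[...,2]-.095)<.012)&(d>0)&(hsv[...,1]>150)&(hsv[...,0]<20)
n,l,st,_=cv2.connectedComponentsWithStats(m.astype(np.uint8));m=l==1+st[1:,4].argmax()
q=w[m].astype(np.float32); r=cv2.minAreaRect(q[:,:2]*1000);print(s['clock'],s['position'],s['ee_rot'],s['force'],'rect',r)
q=w[cv2.erode(m.astype(np.uint8),np.ones((9,9)))>0];A=np.c_[q[:,:2]-q[:,:2].mean(0),np.ones(len(q))]
print('plane',np.linalg.lstsq(A,q[:,2],rcond=None)[0].round(4))
E
python3 c.py w3.png
```

```text
5.55 [ 0.52852801 -0.08473628  0.18313894] [-3.11215027e+00  4.19031642e-01  1.53460631e-04] [ 0.45478158 -0.93342828 -0.19159421] rect ((579.5357666015625, -97.50996398925781), (92.23040008544922, 92.47622680664062), 75.16567993164062)
plane [-0.0003 -0.0001  0.0958]
```

C sprang back level, and its centre is at (0.579, -0.0965). Now I'll press in the middle.

{"fn": "carry_out", "kwargs": {"plan": [[2.5,-0.6,0,0,0],[5,-1.2,0,0,0],[5,-1.2,-0.8,0,0],[5,-1.2,-1.5,0,0],[5,-1.2,-1.9,0,0],[5,-1.2,-2,0,0],[5,-1.2,-2,0,0]]}}

```text
clock: 6.3
position: [0.5781, -0.0966, 0.1628]
ee_rot: [-3.112, 0.419, 0.002]
force: [-0.6, 0.6, 0.9]
width: 0.003
```

{"fn": "carry_out", "kwargs": {"plan": [[0,0,-0.1,0,0],[0,0,-0.2,0,0],[0,0,-0.3,0,0],[0,0,-0.4,0,0],[0,0,-0.4,0,0]]}}

```text
clock: 6.8
position: [0.5781, -0.0965, 0.1597]
ee_rot: [-3.112, 0.419, 0.001]
force: [-2.1, 0.4, 6.6]
width: 0.007
```

{"fn": "carry_out", "kwargs": {"plan": [[0,0,-0.1,0,0],[0,0,-0.2,0,0],[0,0,-0.3,0,0],[0,0,-0.3,0,0]]}}

```text
clock: 7.2
position: [0.5781, -0.0965, 0.1577]
ee_rot: [-3.112, 0.419, -0.0]
force: [-2.0, -0.0, 8.2]
width: 0.002
```

{"fn": "carry_out", "kwargs": {"plan": [[0,0,-0.1,0,0],[0,0,-0.15,0,0],[0,0,-0.15,0,0]]}}

```text
clock: 7.5
position: [0.578, -0.0965, 0.1572]
ee_rot: [-3.112, 0.419, -0.001]
force: [-2.7, -0.9, 8.4]
width: 0.006
```

{"fn": "carry_out", "kwargs": {"plan": [[0,0,-0.15,0,0],[0,0,-0.25,0,0],[0,0,-0.25,0,0]]}}

```text
clock: 7.8
position: [0.578, -0.0965, 0.1567]
ee_rot: [-3.112, 0.419, -0.003]
force: [-7.4, 0.5, 19.8]
width: 0.008
```

{"fn": "carry_out", "kwargs": {"plan": [[0,0,-0.15,0,0],[0,0,-0.25,0,0],[0,0,-0.25,0,0]]}}

```text
clock: 8.1
position: [0.5779, -0.0965, 0.1567]
ee_rot: [-3.112, 0.419, -0.005]
force: [-8.7, 0.9, 24.7]
width: 0.007
```

The cap has met the post: 25 N with no further motion, and 5 mm lower than at first contact. I'll lift off and check it.

{"fn": "carry_out", "kwargs": {"plan": [[0,0,0.6,0,0],[0,0,1.5,0,0],[-2.5,0.7,2.5,0,0],[-5,1.2,2.6,0,0],[-5,1.2,2.6,0,0],[-5,1.2,2.6,0,0]]}}

```text
clock: 8.7
position: [0.5281, -0.0846, 0.1833]
ee_rot: [-3.112, 0.419, -0.007]
force: [-0.4, -0.5, 0.6]
width: 0.007
```

```bash
python3 c.py w4.png
```

```text
8.7 [ 0.52812244 -0.08457398  0.18330991] [-3.11194788  0.41913537 -0.00657574] [-0.44438621 -0.45850587  0.60361989] rect ((579.57421875, -97.60832214355469), (92.38156127929688, 92.21723937988281), 75.3599853515625)
plane [-0.0008 -0.0009  0.0909]
```

It is now level and 4.9 mm lower. I'll move clear and take a final look.

{"fn": "carry_out", "kwargs": {"plan": [[-2,0,4,0,0],[-4,0,8,0,0],[-7,-3,12,0,0],[-10,-6,15,0,0],[-13,-9,15,0,0],[-16,-12,15,0,0],[-16,-12,15,0,0],[-16,-12,15,0,0]]}}

```text
clock: 9.55
position: [0.3688, -0.2057, 0.3336]
ee_rot: [-3.111, 0.424, -0.009]
force: [-0.3, 0.6, 0.3]
width: 0.004
```

```bash
python3 - <<'E'
from h import *
s,p,d=shot('top','top3.png');print(s['clock'],s['position'],s['force'])
for n,x,y in zip('ABCD',(133,218,290,359),(207,162,174,217)):
    w=d[y-6:y+7,x-6:x+7];yy,xx=np.mgrid[y-6:y+7,x-6:x+7]
    print(n,np.median(world('top',s,np.c_[xx.ravel(),yy.ravel()],w.ravel())[:,2]).round(4))
E
```

```text
9.55 [ 0.36878558 -0.20566345  0.33364256] [-0.32688259  0.62032258  0.32485857]
A 0.0971
B 0.0972
C 0.0917
D 0.0968
```

View pics/top3.png

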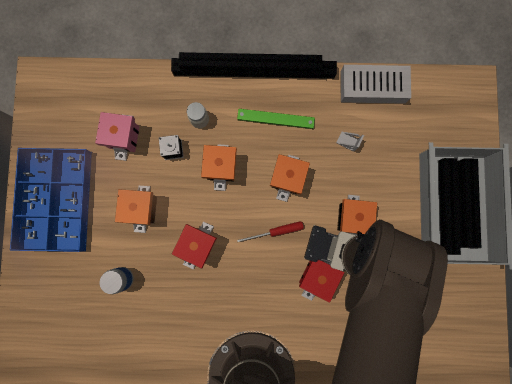

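The top view shows everything in its original place: C at (290,174) and the other caps unchanged. The arm is clear, with the tool at about (340,250).

```bash
python3 -c "from cell import arm; print(arm.sign_off())"
```

```text
the job is handed in; nothing more can be done
None
```

The loose cap is now fully home and level, and I handed the job in at about 9.6 s of robot time with the arm clear.

- **Finding it:** I pressed two caps near an edge. The right-most one, at (0.461, -0.290), was firm, taking 14 N with no give. The next, at (0.579, -0.097), tipped 0.124 rad at 1–2 N and sprang back level when released. Since that one clearly rocked, I did not press the other two.
- **Seating it:** I pressed that cap in its middle. It sank about 5 mm at 8–10 N, then stopped against the post at 25 N.
- **Last checks:** The wrist camera shows its top at 90.9 mm, down from 95.8 mm, and level to within about 0.001 rad. The top camera reads 91.7 mm for it and about 97 mm for the other three. Nothing else on the bench looks moved, and the force on the tool is near zero.

I did not press its edge again to test for rocking. That it is home rests on the height, the level reading and the hard stop. No check failed; the two cameras differ by 0.8 mm on its height, within their 2 mm calibration.

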